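Open the parts tub and hang the carrier on the drain rail

TASK

Tip the tub's lid up by its pull tab, like a hinged lid with its opposite edge still resting on the tub, then lift it off and lay it flat, tab side up, wholly on the grey pad. Then take the saddle-shaped carrier out of the tub and lower it astride the horizontal rail so that it hangs level, with one leg on each side of the bar and clear of the posts. Set both down without dropping them, and leave the jar, beaker and gauge where they are.

Things in the scene. Friction and masses are not known exactly. Their poses are not given: they have to be found in the camera images.
- tub_mouth (a point): Centre of the mouth of the white round tub, which is fixed to the bench (holder plate 156 mm across at its foot). The mouth is 72 mm above the bench: a neck of 120 mm outer and 112 mm inner diameter, wall 4 mm. 10 mm below the mouth is an outer shoulder 140 mm across on which the lid's skirt rests. The inner floor is 60 mm below the mouth. z up.
- lid_center (a point): Centre (half-way up the cap, 20 mm above its lower edge) of the loose white lid, 90 g or so: a round cap 132 mm across and 40 mm high, skirt 3 mm thick, hollow beneath (inner diameter 126 mm, 36 mm deep, 3 mm of play round the neck). It lies loosely on the tub's shoulder, hiding the carrier. Its z is up; its x points from the centre towards the pull tab.
- lid_tab (a point): Centre of the lid's pull tab, an upright plate on top of the lid near the edge, 55 mm from the lid's axis along its x: 10 mm thick along the lid's x, 34 mm wide along its y, standing 26 mm above the lid's top (13 mm above and below this point). Same axes as the lid.
- lid_back (a point): Point on the lower edge of the lid's skirt diametrically opposite the tab (66 mm from the axis): the edge about which the lid tips. Same axes as the lid.
- carrier_center (a point): Centre (41 mm above its feet) of the loose steel carrier, 120 g or so, standing upright inside the tub: two upright plates (legs) 4 mm thick, 50 mm wide along its y and 42 mm high, their inner faces 38 mm apart along its x, joined by a 45 degree roof ridge along its y, with a grip plate on top; 82 mm high in all. The bar goes along its y, in the open space between the legs, up into the ridge. z up.
- carrier_grip (a point): Centre of the carrier's grip plate: 10 mm thick along the carrier's x, 30 mm wide along its y, its top 10.5 mm above this point; it stands about 17 mm clear of the roof's ridge, and its top is about 22 mm above the tub's mouth. Same axes as the carrier.
- carrier_ridge (a point): Point on the underside of the carrier's roof ridge, half-way along it, 59 mm above its feet. With the carrier seated on the rail it is about 8 mm above the bar's centre line.
- rail_mid (a point): Middle of the bar of the fixed drain rail, on the bar's centre line, 120 mm above the bench. The bar is 12 mm thick and runs along its y, with an upright post at each end, 100 mm from the middle. z up.
- pad_top (a point): Centre of the top face of the fixed square grey pad, 200 by 200 mm, 5 mm thick; x and y along its sides, z up.
- jar: Bystander: small white closed jar 63 mm across, 45 mm high, origin at the centre of its underside.
- beaker: Bystander: clear beaker 64 mm across, 85 mm high, origin at the centre of its underside.
- gauge: Bystander: dark dial gauge lying flat, 22 mm high, 170 mm long with its grip frame; origin under its 54 mm dial, frame towards its x.
Not all that is in view belongs to the job. Leave any blue, brown or red look-alike of the part that bears tub_mouth alone.

How it is judged:
On the way, in this order (a step that is already met when the one before it is completed fails the run):
1. the lid is tipped up by more than 0.17 rad (10 degrees) while its edge opposite the tab still rests on the tub's shoulder (within 7 mm of its height) (angle between lid_center's own z axis and vertical above 0.17 rad and z of lid_back in the frame of tub_mouth between -0.017 and -0.003 m and horizontal distance between lid_back and tub_mouth below 0.078 m), for 0.1 s.
2. the lid, still held, is brought over the pad to within 15 mm of it (x of lid_center in the frame of pad_top between -0.037 and 0.037 m and y of lid_center in the frame of pad_top between -0.037 and 0.037 m and z of lid_center in the frame of pad_top below 0.035 m and contact force between the fingers and lid above 0.3 N), for 0.05 s.
3. the carrier, still held, is brought down astride the rail to within 12 mm of its seat (x of carrier_ridge in the frame of rail_mid between -0.017 and 0.017 m and y of carrier_ridge in the frame of rail_mid between -0.07 and 0.07 m and z of carrier_ridge in the frame of rail_mid between 0 and 0.021 m and contact force between the fingers and carrier above 0.3 N), for 0.05 s.
At the end, for the whole second after the job is handed in: Lid at rest flat (0.1 rad), tab up, on the pad, within 37 mm of its centre along each side; carrier at rest astride the bar: ridge within 10 mm sideways, 65 mm along from the middle, 2 to 14 mm above the bar's centre line, tilt under 0.2 rad, in line within 0.3 rad. Both released (x of lid_center in the frame of pad_top between -0.037 and 0.037 m and y of lid_center in the frame of pad_top between -0.037 and 0.037 m and z of lid_center in the frame of pad_top between 0.014 and 0.026 m and angle between lid_center's own z axis and vertical below 0.1 rad and x of carrier_ridge in the frame of rail_mid between -0.01 and 0.01 m and y of carrier_ridge in the frame of rail_mid between -0.065 and 0.065 m and z of carrier_ridge in the frame of rail_mid between 0.002 and 0.014 m and angle between carrier_center's own z axis and vertical below 0.2 rad and angle between the y axis of carrier_center and the y axis of rail_mid, either way round below 0.3 rad and linear speed of lid below 0.02 m/s and linear speed of carrier below 0.03 m/s and height (world z) of lid_tab above 0.03 m); the robot touches nothing.
It fails at once if the jar is moved more than 25 mm (distance of jar from where it was at the start of the episode above 0.025 m).
It fails at once if the beaker is moved more than 25 mm (distance of beaker from where it was at the start of the episode above 0.025 m).
It fails at once if the gauge is moved more than 25 mm (distance of gauge from where it was at the start of the episode above 0.025 m).
It also fails if it takes over 51 s, if anything falls off the work surface, if the arm or the gripper's body presses on something with over 40 N, if the wrist force passes 120 N, or if a joint passes its speed limit or range.

ROBOT

A 6-joint arm with a two-finger parallel gripper is mounted at the origin on the work surface. World frame = base frame: x ahead of the robot, y to its left, z up, the work surface at z = 0. Lengths are in m, angles in rad, forces in N, time in s.
With the tool pointing down it reaches from about 0.35 to 0.875 m from the base axis. Payload 4.2 kg.
Tool frame: the origin (TCP) lies at the very end of the fingers, on their centre line; the grasp point (between the pads) lies 19 mm behind it; z points along the fingers, y is the line along which they close (so a half turn about z gives the same grasp; the last joint's range is limited). The gripper opens to 87 mm and grips with 3 to 60 N. Pads are 19 mm wide; open, the fingers measure 117 mm over their backs; the gripper's body (75 mm by 190 mm) begins 51 mm behind the grasp point.
Start: joints at [1.542, 0.385, 0.008, 0, -1.194, -0.259], TCP at [0.177, 0.599, 0.187] pointing down, gripper open.
Joint ranges: [-3.14, 3.14], [-1.21, 2.06], [-1.07, 1.41], [-3.16, 2.05], [-2.99, -0.16], [-3.1, 3.1]. Speed limits (rad/s): [2.79, 2.79, 3.14, 3.14, 3.14, 3.14].

INTERFACE

Orientations are given as a 3x3 rotation matrix whose columns are the frame's x, y, z axes.
In Python, from plant import bot gives the robot as it stands.
- The arm moves only by the shell command python3 -m jog 'ROWS' [FORCE]. ROWS is JSON, a list of rows, each an object with "jaw": the opening, from 0 (shut) to 1 (fully open); "translation": the shift along the tool's x, y, z in mm, a list of three; "twist": the turn about the tool's z in rad. In form: [{"jaw": jaw, "translation": [x, y, z], "twist": twist}, ...]. A call has 1 to 12 rows; each row is the pose to reach, as a shift and turn from the pose commanded when the call began, along the tool's axes at that moment; what a row does not reach only later rows make up. A row lasts 1/10 s, in which the tool goes at most 50 mm and 8.59 degrees, less where a joint would pass 70% of its speed; a pose out of reach is approached as far as the arm can. A call with a gripper value outside its range is refused whole. The fingers move at their own pace and stop on an object; FORCE is the grip in N (left out, the last holds). Time passes only in rows, so rows that repeat a pose let the fingers close. It gives the time, the measured TCP pose, the force, the opening and the grip force at its end, in the units of the state.
- bot.get_state(): the state, without advancing time (a new reading comes with each control period).
- bot.read_camera(name): name is "scene" or "top" or "wrist"; returns a dict with "img" (400x640x3 uint8, red, green, blue), "fx", "fy", "cx", "cy" (pixels), "T" (4x4, takes a point from camera to world coordinates); the wrist camera has in their place "hand_eye" (4x4, takes a point from camera to tool coordinates, whose origin is the TCP and whose axes are the flange's). Camera axes: x right, y down, z forward; pixel columns grow to the right and rows downward; lengths in m; the calibration is good to about 2 mm. A picture is of the moment at which its call begins: read the wrist's pose just before it. There is no depth.
- bot.sign_off(): hands the job in; it is judged then, once.
The state is a dict: "time": time; "q": joint angles; "qd": joint speeds; "joint_torque": joint torques, N m; "tcp_pos": TCP position; "orientation": TCP orientation; "ft_force": force on the tool from outside, world axes, zero at the start; "moment": the same for the moment, N m; "finger_gap": finger opening in m; "gripper_force": force on a finger pad.
Only numpy, scipy, OpenCV 4.12 (cv2) and the standard library are available. Lean on these libraries where they do the work, as an engineer would, in place of code of your own. Each camera call takes 0.05 s, during which the arm holds its last target. There are 200 camera calls.

## Working session

There is one attempt and no reset: what is moved stays moved. The work goes in short steps, Python scripts to look and compute and a shell command to move; the robot and the scene stay as the last step left them, time stands still between calls to the robot, and variables do not carry over. Pictures are saved under pics/ and viewed, at most 10 in all, crops included, and the job is handed in when it is done.

```bash
mkdir -p pics; ls; python3 - <<'E'
from plant import bot
import cv2,numpy as np
s=bot.get_state(); print(s)
for n in ["scene","top"]:
    c=bot.read_camera(n); cv2.imwrite(f"pics/{n}0.png",c["img"][:,:,::-1]); np.savez(f"pics/{n}0.npz",**c)
    print(n,c["fx"],c["fy"],c["cx"],c["cy"]); print(np.round(c["T"],4))
E
```

```text
pics
{'time': 0.0, 'q': array([ 1.54163163e+00,  3.85569093e-01,  6.61078640e-03, -5.29493917e-04,
       -1.19399141e+00, -2.58601125e-01]), 'qd': array([-0.0004049 , -0.00073002,  0.00063652, -0.00161044,  0.00063588,
       -0.00061395]), 'joint_torque': array([-1.37722282e-04, -3.90666890e+01,  1.87405497e+01,  4.22007009e+00,
        1.10024022e-02, -1.88079389e-04]), 'tcp_pos': array([0.17716368, 0.59864507, 0.18574171]), 'orientation': array([[ 9.58824910e-01, -2.83997331e-01, -5.54930490e-04],
       [-2.83997863e-01, -9.58822529e-01, -2.13806744e-03],
       [ 7.51255910e-05,  2.20763140e-03, -9.99997560e-01]]), 'ft_force': array([ 0.29878383, -0.12807056, -0.62476901]), 'moment': array([-0.02950424, -0.00680308, -0.00808299]), 'gripper_force': 0.0, 'finger_gap': 0.08706911580735054}
scene 452.3613462129489 452.3613462129489 321.7819120421934 199.94294062947145
[[ 0.8021  0.3153 -0.5071  1.105 ]
 [ 0.597  -0.4382  0.672  -0.8197]
 [-0.0103 -0.8418 -0.5398  0.707 ]
 [ 0.      0.      0.      1.    ]]
top 458.8881442098445 458.8881442098445 324.01744938327096 202.78954332711976
[[ 0.0138 -0.9868  0.1611  0.3607]
 [-0.9997 -0.0105  0.021  -0.0389]
 [-0.0191 -0.1614 -0.9867  1.226 ]
 [ 0.      0.      0.      1.    ]]
```

View pics/scene0.png

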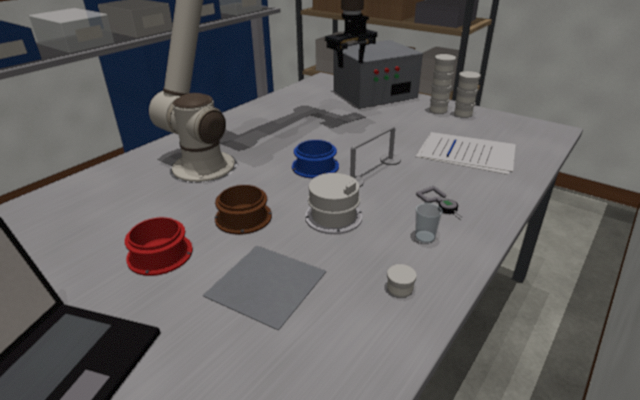

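View pics/top0.png

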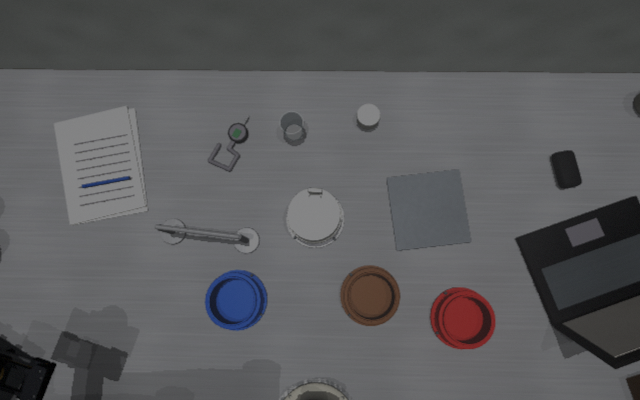

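Scene view: lidded white tub at (333,200), with its tab at (352,185), the rail at (373,150), the pad at (266,285), the jar at (401,281), the beaker at (427,222) and the gauge at (445,203). In the top view the four round candidates are white and lidded (315,217), blue (236,299), brown (370,295) and red (462,318). Only the white one has the lid and pull tab and is not a named look-alike, so I'll confirm it in a crop.

```bash
cat > h.py <<'E'
import numpy as np,cv2
def ray(c,p):
    d=np.array([(p[0]-c["cx"])/c["fx"],(p[1]-c["cy"])/c["fy"],1.]); T=c["T"]
    return T[:3,3],T[:3,:3]@d
def onplane(c,p,z):
    o,d=ray(c,p); return o+d*(z-o[2])/d[2]
def proj(c,P):
    T=c["T"]; q=T[:3,:3].T@(np.asarray(P)-T[:3,3]); return np.array([c["fx"]*q[0]/q[2]+c["cx"],c["fy"]*q[1]/q[2]+c["cy"]])
E
python3 - <<'E'
import numpy as np,cv2
from h import *
c=np.load("pics/top0.npz"); im=c["img"]
crop=im[150:270,140:360,::-1]; crop=cv2.convertScaleAbs(cv2.resize(crop,None,fx=3.6,fy=3.6,interpolation=cv2.INTER_CUBIC),alpha=1.3)
cv2.imwrite("pics/crop1.png",crop[:, :800])
hsv=cv2.cvtColor(im,cv2.COLOR_RGB2HSV)
# pad: find rectangle
pad=cv2.inRange(im,np.array(im[209,428])-[9,9,9],np.array(im[209,428])+[9,9,9]); pad=cv2.morphologyEx(pad,cv2.MORPH_OPEN,np.ones((5,5)))
n,l,st,ce=cv2.connectedComponentsWithStats(pad); k=l[209,428]; print("pad",st[k])
ct=cv2.findContours((l==k).astype(np.uint8),0,1)[0][0]; r=cv2.minAreaRect(ct); bx=cv2.boxPoints(r)
W=np.array([onplane(c,p,.005) for p in bx]); print(W.round(4),W.mean(0),np.linalg.norm(np.diff(W,axis=0),axis=1))
for n_,p,z in [("lidtop",(315,217),.102),("tab",(316,192),.115),("railA",(158,227),.12),("railB",(247,240),.12),("jar",(368,117),.045),("beak",(292,125),.04),("gauge",(238,132),.02)]:
    print(n_,onplane(c,p,z).round(4))
print(im[217,300:330:10],im[217,360])
E
```

```text
pad [ 388  169   83   81 5533]
[[ 0.6337 -0.1784  0.005 ]
 [ 0.6613 -0.3869  0.005 ]
 [ 0.4618 -0.4032  0.005 ]
 [ 0.4349 -0.2001  0.005 ]] [ 0.54792259 -0.2921526   0.005     ] [0.21038483 0.20018986 0.20489796]
lidtop [0.5084 0.0068 0.102 ]
tab [0.5689 0.0049 0.115 ]
railA [0.4772 0.3888 0.12  ]
railB [0.4482 0.1697 0.12  ]
jar [ 0.7883 -0.1287  0.045 ]
beak [0.7661 0.0757 0.04  ]
gauge [0.7519 0.2255 0.02  ]
[[131 132 132]
 [132 132 133]
 [132 132 133]] [105 106 107]
```

View pics/crop1.png

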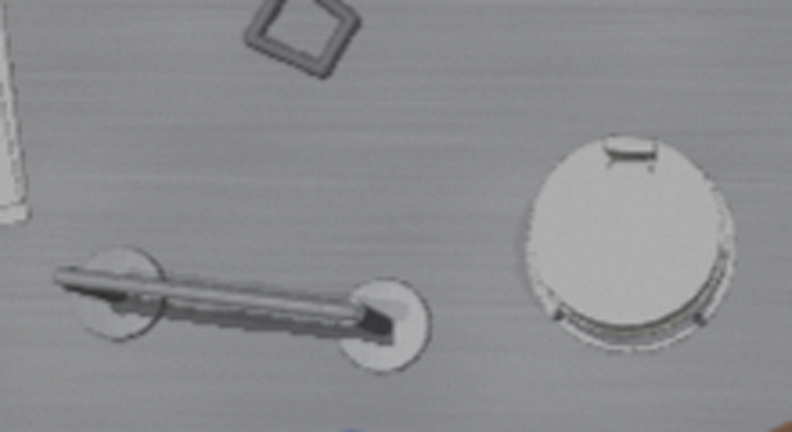

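The crop confirms the white tub: the lid's round top is centred near full-image (315,217), and its tab is at crop (631,150), which is full-image (315.3,191.7). The rail bar runs from crop (60,275) to (360,313). I'll move above the tab and take a closer look.

```bash
cat >> h.py <<'E'
def mv(s,P,h=None):
    """tool-frame shift (mm) and twist to bring TCP to P with tool x at heading h (mod pi)"""
    R=s["orientation"]; t=R.T@(np.asarray(P)-s["tcp_pos"])*1000
    tw=0 if h is None else -((h-np.arctan2(R[1,0],R[0,0])+np.pi/2)%np.pi-np.pi/2)
    print("shift",t.round(1),"twist",round(float(tw),3))
def wrist(bot):
    s=bot.get_state(); c=dict(bot.read_camera("wrist")); X=np.eye(4); X[:3,:3]=s["orientation"]; X[:3,3]=s["tcp_pos"]; c["T"]=X@c["hand_eye"]; return s,c
E
python3 - <<'E'
from plant import bot
from h import *
s,c=wrist(bot); print(c["hand_eye"].round(3),c["fx"],c["cx"],c["cy"]); mv(s,[.53,.005,.26],-.02)
top=np.load("pics/top0.npz")
a,b=onplane(top,(157,226.6),.12),onplane(top,(239.6,237),.12); print("rail",a,b,(a+b)/2,np.arctan2(*(a-b)[1::-1]))
E
```

```text
[[-0.001 -0.969 -0.247  0.067]
 [ 1.    -0.001  0.    -0.   ]
 [-0.    -0.247  0.969 -0.197]
 [ 0.     0.     0.     1.   ]] 287.3902181439238 322.57847742712465 204.24130217050126
shift [506.9 469.2 -73.2] twist -0.268
rail [0.47813945 0.39128875 0.12      ] [0.45520085 0.18797536 0.12      ] [0.46667015 0.28963205 0.12      ] 1.458447556625019
```

```bash
python3 -m jog '[{"jaw":1,"translation":[250,235,-73],"twist":-0.268},{"jaw":1,"translation":[250,235,-73],"twist":-0.268},{"jaw":1,"translation":[250,235,-73],"twist":-0.268},{"jaw":1,"translation":[250,235,-73],"twist":-0.268},{"jaw":1,"translation":[507,469,-73],"twist":-0.268},{"jaw":1,"translation":[507,469,-73],"twist":-0.268},{"jaw":1,"translation":[507,469,-73],"twist":-0.268},{"jaw":1,"translation":[507,469,-73],"twist":-0.268},{"jaw":1,"translation":[507,469,-73],"twist":-0.268},{"jaw":1,"translation":[507,469,-73],"twist":-0.268},{"jaw":1,"translation":[507,469,-73],"twist":-0.268},{"jaw":1,"translation":[507,469,-73],"twist":-0.268}]' 3
python3 - <<'E'
from plant import bot
from h import *
s=bot.get_state(); print(s["time"],s["tcp_pos"]); mv(s,[.53,.005,.26],-.02)
E
```

```text
time: 1.35
tcp_pos: [0.4816, 0.0859, 0.254]
orientation: [[1.0, -0.02, 0.0], [-0.02, -1.0, 0.0], [0.0, -0.0, -1.0]]
ft_force: [0.1, 1.2, -0.1]
finger_gap: 0.0873
gripper_force: 0.0
1.35 [0.48159488 0.08590785 0.25396443]
shift [50.  79.9 -6.1] twist 0.0
```

```bash
python3 -m jog '[{"jaw":1,"translation":[50,80,-6],"twist":0},{"jaw":1,"translation":[50,80,-6],"twist":0},{"jaw":1,"translation":[50,80,-6],"twist":0},{"jaw":1,"translation":[50,80,-6],"twist":0}]'
python3 - <<'E'
from plant import bot
from h import *
s,c=wrist(bot); print(s["time"],s["tcp_pos"]); np.savez("pics/w1.npz",**c); cv2.imwrite("pics/w1.png",c["img"][:,:,::-1])
print(proj(c,[.565,.005,.115]),proj(c,[.51,.005,.102]))
E
```

```text
time: 1.75
tcp_pos: [0.5295, 0.0059, 0.259]
orientation: [[1.0, -0.022, -0.002], [-0.022, -1.0, -0.0], [-0.002, 0.0, -1.0]]
ft_force: [0.7, 0.8, 0.4]
finger_gap: 0.0866
gripper_force: 0.0
1.75 [0.52945412 0.0059194  0.25902336]
[322.62733104 158.47203022] [323.62383417 201.20760023]
```

View pics/w1.png

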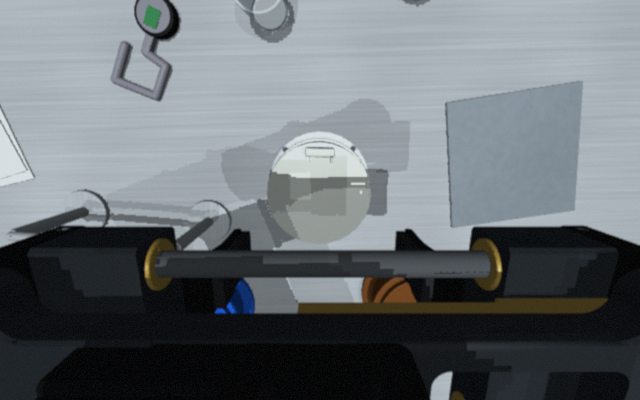

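The wrist view shows the lid at about (319,190) with its tab at about (320,153), and the pad on the right. I'll enlarge it for edges.

```bash
python3 - <<'E'
from h import *
c=np.load("pics/w1.npz"); im=c["img"][125:250,255:385,::-1]
cv2.imwrite("pics/w1c.png",cv2.resize(im,None,fx=4.6,fy=4.6,interpolation=cv2.INTER_CUBIC))
E
```

```text
(no output)
```

View pics/w1c.png

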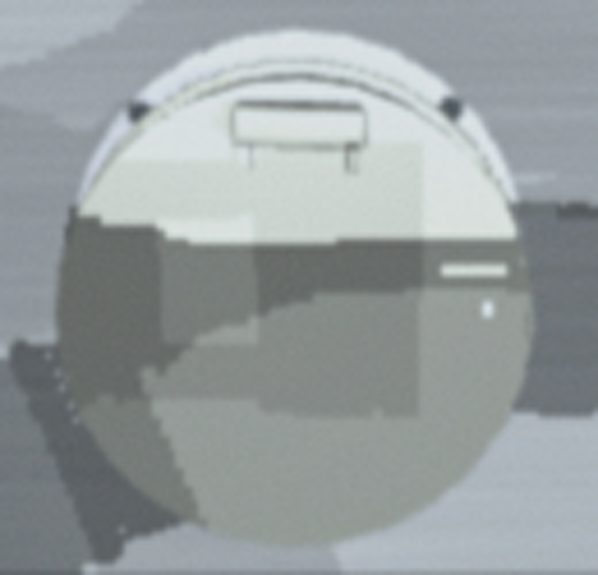

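```bash
python3 - <<'E'
from plant import bot
from h import *
c=np.load("pics/w1.npz"); f=lambda u,v:(255+u/4.6,125+v/4.6)
t=onplane(c,f(299,124),.128); l=onplane(c,f(295,310),.102); print(t,l,np.linalg.norm((t-l)[:2]),np.arctan2(*(t-l)[1::-1]))
print(onplane(c,f(58,310),.102),onplane(c,f(532,310),.102),onplane(c,f(295,75),.102),onplane(c,f(295,545),.102))
print(onplane(c,f(232,124),.128),onplane(c,f(365,124),.128))
print("pad",[onplane(c,p,.005)[:2].round(3) for p in [(446,103),(582,82),(575,209),(452,226)]])
s=bot.get_state(); mv(s,[*t[:2],.150]); mv(s,[*t[:2],.106])
E
```

```text
[0.57355456 0.00777122 0.128     ] [0.52155473 0.01040012 0.102     ] 0.052066242973296574 -0.05051303541176963
[0.52306722 0.07523257 0.102     ] [ 0.52004192 -0.05444582  0.102     ] [0.58439342 0.00875458 0.102     ] [0.45278729 0.01220092 0.102     ]
[0.57393582 0.02417053 0.128     ] [ 0.57317897 -0.00838424  0.128     ]
pad [array([ 0.632, -0.18 ]), array([ 0.657, -0.377]), array([ 0.464, -0.404]), array([ 0.439, -0.206])]
shift [ 44.5  -1.9 109.2] twist 0.0
shift [ 44.6  -1.9 153.2] twist 0.0
```

```bash
python3 -m jog '[{"jaw":1,"translation":[44.5,-2,60],"twist":0},{"jaw":1,"translation":[44.5,-2,100],"twist":0},{"jaw":1,"translation":[44.5,-2,130],"twist":0},{"jaw":1,"translation":[44.5,-2,145],"twist":0},{"jaw":1,"translation":[44.5,-2,153],"twist":0},{"jaw":0.5,"translation":[44.5,-2,153],"twist":0},{"jaw":0,"translation":[44.5,-2,153],"twist":0},{"jaw":0,"translation":[44.5,-2,153],"twist":0},{"jaw":0,"translation":[44.5,-2,153],"twist":0},{"jaw":0,"translation":[44.5,-2,153],"twist":0},{"jaw":0,"translation":[44.5,-2,153],"twist":0}]' 4
```

```text
time: 2.9
tcp_pos: [0.5742, 0.008, 0.1072]
orientation: [[1.0, -0.02, 0.001], [-0.02, -1.0, 0.0], [0.001, -0.0, -1.0]]
ft_force: [-0.2, -0.2, -0.5]
finger_gap: 0.0468
gripper_force: 0.0
```

```bash
python3 -m jog '[{"jaw":0,"translation":[0,0,0],"twist":0},{"jaw":0,"translation":[0,0,0],"twist":0},{"jaw":0,"translation":[0,0,0],"twist":0},{"jaw":0,"translation":[0,0,0],"twist":0},{"jaw":0,"translation":[0,0,0],"twist":0}]' 4
```

```text
time: 3.4
tcp_pos: [0.5741, 0.008, 0.1067]
orientation: [[1.0, -0.02, -0.0], [-0.02, -1.0, -0.0], [-0.0, 0.0, -1.0]]
ft_force: [0.0, -0.3, 0.4]
finger_gap: 0.0068
gripper_force: 0.0
```

```bash
python3 - <<'E'
from plant import bot
from h import *
s,c=wrist(bot); np.savez("pics/w2.npz",**c); cv2.imwrite("pics/w2.png",c["img"][:,:,::-1])
print(proj(c,s["tcp_pos"]))
c=bot.read_camera("scene"); im=c["img"][120:260,250:440,::-1]
a=cv2.resize(im,None,fx=3,fy=3,interpolation=cv2.INTER_CUBIC); b=cv2.imread("pics/w2.png")[100:400,130:510]
b=cv2.resize(b,(int(b.shape[1]*a.shape[0]/b.shape[0]*.55),int(a.shape[0]*.55)))
o=np.zeros((a.shape[0],800,3),np.uint8); o[:, :500]=a[:,:500]; b=b[:,:300]; o[:b.shape[0],500:500+b.shape[1]]=b
cv2.imwrite("pics/mix.png",o)
E
```

```text
[322.64053139 226.77950935]
```

View pics/mix.png

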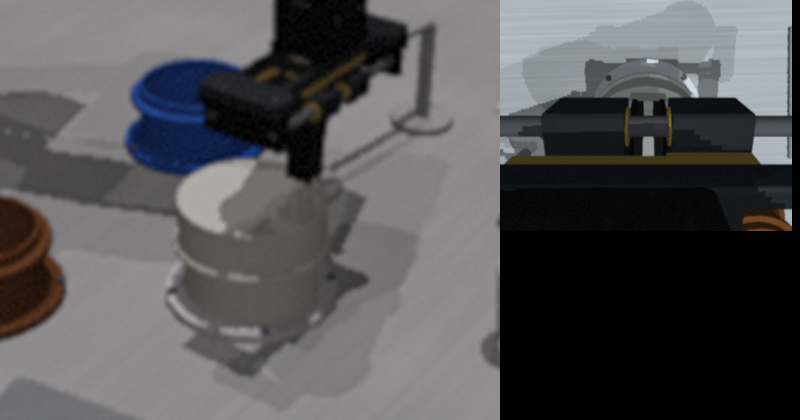

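The mixed view shows the fingers nearly shut, with the finger at about (305,170) and no tab between the pads, so the grasp missed. I'll triangulate the tab from the views already taken.

```bash
python3 - <<'E'
from h import *
from plant import bot
s=bot.get_state(); print(s["time"],s["finger_gap"],s["gripper_force"],s["tcp_pos"],s["ft_force"])
sc=np.load("pics/scene0.npz"); tp=np.load("pics/top0.npz"); w=np.load("pics/w1.npz")
P=[.5735,.0078,.128]; print("proj tab top",proj(sc,P),proj(tp,P),proj(w,P)); print("tcp in scene",proj(sc,s["tcp_pos"]))
def tri(L):
    A=np.zeros((3,3));b=np.zeros(3)
    for c,p in L:
        o,d=ray(c,p); d/=np.linalg.norm(d); M=np.eye(3)-np.outer(d,d); A+=M; b+=M@o
    return np.linalg.solve(A,b)
print(tri([(sc,(352,183)),(tp,(315.3,191.7)),(w,(320,152))]),tri([(sc,(352,183)),(tp,(315.3,191.7))]))
a=cv2.resize(sc["img"][165:240,295:375,::-1],None,fx=5,fy=5,interpolation=cv2.INTER_CUBIC)
w2=np.load("pics/w2.npz")["img"][150:300,270:380,::-1]; b=cv2.resize(w2,None,fx=2.5,fy=2.5,interpolation=cv2.INTER_CUBIC)
o=np.zeros((400,700,3),np.uint8);o[:375,:400]=a;o[:375,410:685]=b;cv2.imwrite("pics/mix2.png",o)
E
```

```text
3.5 0.0030101959688637486 0.0 [0.57405967 0.008021   0.10673496] [ 0.14413549 -0.34267341 -0.04859917]
proj tab top [351.07123172 182.91602576] [314.6485392  189.13441412] [319.97568531 152.00622613]
tcp in scene [351.09720561 190.15979019]
[0.5718594  0.00819584 0.12581048] [0.57090243 0.00874136 0.12559808]
```

View pics/mix2.png

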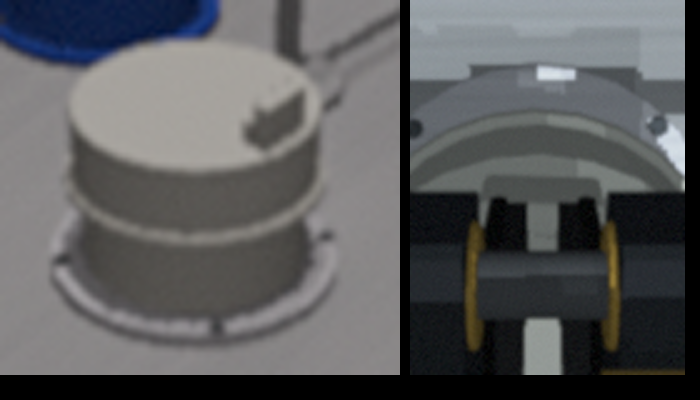

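The tab shows in front of and below the finger tips in both views. The tips look about 20–25 mm higher than the reported TCP, so they closed over the tab's top. I'll reopen and go down in small steps while watching the force.

```bash
python3 -m jog '[{"jaw":0.6,"translation":[0,0,-10],"twist":0},{"jaw":0.6,"translation":[0,0,-10],"twist":0},{"jaw":0.6,"translation":[0,0,-10],"twist":0},{"jaw":0.6,"translation":[0,0,-10],"twist":0},{"jaw":0.6,"translation":[0,0,-10],"twist":0},{"jaw":0.6,"translation":[0,0,-10],"twist":0},{"jaw":0.6,"translation":[0,0,-5],"twist":0},{"jaw":0.6,"translation":[0,0,0],"twist":0},{"jaw":0.6,"translation":[0,0,2],"twist":0},{"jaw":0.6,"translation":[0,0,4],"twist":0}]' 4
python3 - <<'E'
from plant import bot
from h import *
s,c=wrist(bot); print(s["ft_force"],s["finger_gap"],s["tcp_pos"]); np.savez("pics/w3.npz",**c)
sc=bot.read_camera("scene"); np.savez("pics/s3.npz",**sc)
a=cv2.resize(sc["img"][130:240,295:385,::-1],None,fx=4,fy=4,interpolation=cv2.INTER_CUBIC)
b=cv2.resize(c["img"][150:300,230:410,::-1],None,fx=2.3,fy=2.3,interpolation=cv2.INTER_CUBIC)
o=np.zeros((440,800,3),np.uint8);o[:,:360]=a;o[:345,370:784]=b;cv2.imwrite("pics/mix3.png",o)
print(proj(sc,s["tcp_pos"]))
E
```

```text
time: 4.5
tcp_pos: [0.5739, 0.008, 0.1023]
orientation: [[1.0, -0.02, -0.001], [-0.02, -1.0, -0.0], [-0.001, 0.0, -1.0]]
ft_force: [0.2, 0.2, -0.8]
finger_gap: 0.0521
gripper_force: 0.0
[ 0.20457481  0.16076003 -0.79978544] 0.05210702726907492 [0.57389784 0.00798535 0.10226696]
[350.99313217 191.64379071]
```

View pics/mix3.png

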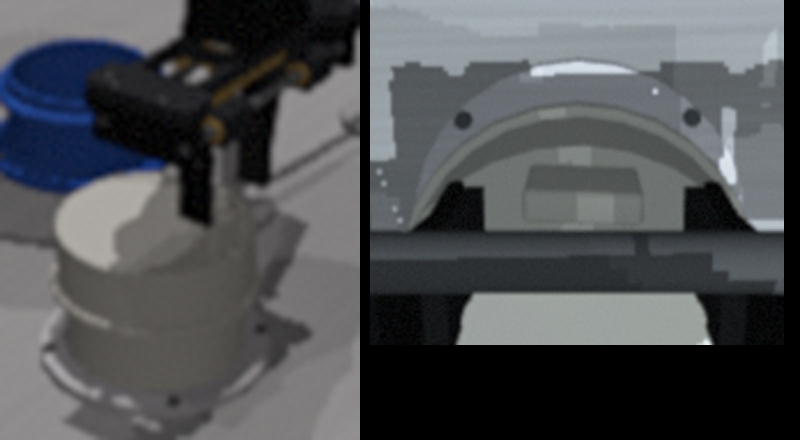

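The wrist crop shows the tab's top face at rows 192–220, which is where I predicted it in x. The finger tips at row 185 are well above it, so I'll go lower.

```bash
python3 - <<'E'
from h import *
c=np.load("pics/s3.npz"); w=np.load("pics/w3.npz")
for z in (.1,.12,.13,.14): print(z,proj(c,[.574,-.026,z]),proj(w,[.5835,-.018,z]), proj(w,[.5835,.034,z]))
print("obs scene (344.2,185.5) wrist tips", 230+(685-370)/2.3, 230+(484-370)/2.3,150+185/2.3)
E
python3 -m jog '[{"jaw":0.6,"translation":[0,0,7],"twist":0},{"jaw":0.6,"translation":[0,0,14],"twist":0},{"jaw":0.6,"translation":[0,0,20],"twist":0},{"jaw":0.6,"translation":[0,0,20],"twist":0},{"jaw":0.6,"translation":[0,0,20],"twist":0}]' 4
```

```text
0.1 [343.47443739 198.22166468] [358.36681937 212.42044535] [286.36252157 213.85889682]
0.12 [343.60019083 191.40223337] [362.07753201 220.8222904 ] [282.65589774 222.3986309 ]
0.13 [343.66398145 187.94295831] [364.23533701 225.70802123] [280.50085708 227.36365433]
0.14 [343.7283932  184.45000023] [366.64111781 231.1552222 ] [278.09849343 232.8984881 ]
obs scene (344.2,185.5) wrist tips 366.95652173913044 279.5652173913044 230.43478260869566
time: 5.1
tcp_pos: [0.574, 0.008, 0.0825]
orientation: [[1.0, -0.02, -0.0], [-0.02, -1.0, -0.0], [-0.0, 0.0, -1.0]]
ft_force: [-0.5, 0.6, -1.0]
finger_gap: 0.0524
gripper_force: 0.0
```

Scene and wrist pixels agree that the real finger tips sit about 36 mm above the reported TCP. The tips are now near z=0.118, so I'll go 13 mm further down and close.

```bash
python3 -m jog '[{"jaw":0.6,"translation":[0,0,5],"twist":0},{"jaw":0.6,"translation":[0,0,9],"twist":0},{"jaw":0.6,"translation":[0,0,12.5],"twist":0},{"jaw":0.6,"translation":[0,0,12.5],"twist":0},{"jaw":0.3,"translation":[0,0,12.5],"twist":0},{"jaw":0.2,"translation":[0,0,12.5],"twist":0},{"jaw":0.2,"translation":[0,0,12.5],"twist":0},{"jaw":0.2,"translation":[0,0,12.5],"twist":0},{"jaw":0.2,"translation":[0,0,12.5],"twist":0},{"jaw":0.2,"translation":[0,0,12.5],"twist":0}]' 4
```

```text
time: 6.1
tcp_pos: [0.5742, 0.0081, 0.0705]
orientation: [[1.0, -0.02, 0.0], [-0.02, -1.0, 0.0], [0.0, -0.0, -1.0]]
ft_force: [-1.3, 0.0, -0.0]
finger_gap: 0.0347
gripper_force: 4.0
```

```bash
python3 -m jog '[{"jaw":0.2,"translation":[-1.5,0,-4],"twist":0},{"jaw":0.2,"translation":[-3.5,0,-8],"twist":0},{"jaw":0.2,"translation":[-6,0,-12],"twist":0},{"jaw":0.2,"translation":[-8.5,0,-16],"twist":0},{"jaw":0.2,"translation":[-11,0,-20],"twist":0},{"jaw":0.2,"translation":[-14,0,-24],"twist":0},{"jaw":0.2,"translation":[-17,0,-28],"twist":0},{"jaw":0.2,"translation":[-17,0,-28],"twist":0},{"jaw":0.2,"translation":[-17,0,-28],"twist":0},{"jaw":0.2,"translation":[-17,0,-28],"twist":0}]' 4
python3 - <<'E'
from plant import bot
from h import *
s=bot.get_state(); print(s["time"],s["tcp_pos"])
sc=bot.read_camera("scene"); np.savez("pics/s4.npz",**sc)
cv2.imwrite("pics/s4.png",cv2.resize(sc["img"][110:250,270:400,::-1],None,fx=4,fy=4,interpolation=cv2.INTER_CUBIC))
E
```

```text
time: 7.1
tcp_pos: [0.5575, 0.0084, 0.0984]
orientation: [[1.0, -0.02, 0.001], [-0.02, -1.0, 0.0], [0.001, -0.0, -1.0]]
ft_force: [-0.2, 0.0, 0.4]
finger_gap: 0.034
gripper_force: 4.0
7.1 [0.55749655 0.00840851 0.09843484]
```

View pics/s4.png

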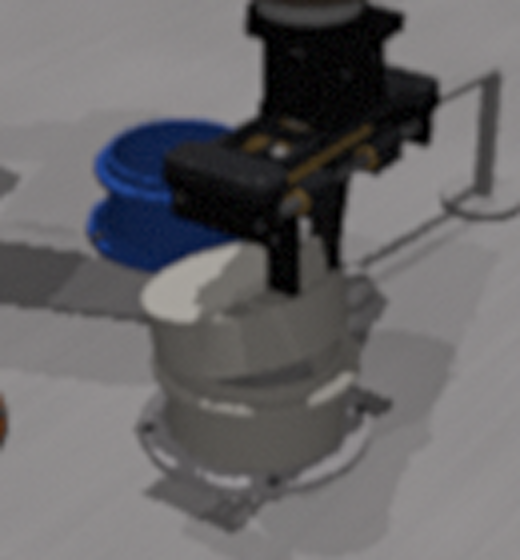

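The picture shows the lid tipped, with its front gap open at about (270,375) and its back edge still on the shoulder. I'll firm the grip and lift.

```bash
python3 -m jog '[{"jaw":0.2,"translation":[0,0,0],"twist":0},{"jaw":0.2,"translation":[0,0,0],"twist":0},{"jaw":0.2,"translation":[0,0,-8],"twist":0},{"jaw":0.2,"translation":[0,0,-18],"twist":0},{"jaw":0.2,"translation":[0,0,-30],"twist":0},{"jaw":0.2,"translation":[0,0,-45],"twist":0},{"jaw":0.2,"translation":[0,0,-60],"twist":0},{"jaw":0.2,"translation":[0,0,-75],"twist":0},{"jaw":0.2,"translation":[0,0,-85],"twist":0},{"jaw":0.2,"translation":[0,0,-90],"twist":0},{"jaw":0.2,"translation":[0,0,-90],"twist":0}]' 30
python3 - <<'E'
from plant import bot
from h import *
s=bot.get_state(); mv(s,[.586,-.292,.12])
E
```

```text
time: 8.25
tcp_pos: [0.5574, 0.0085, 0.1892]
orientation: [[1.0, -0.02, 0.002], [-0.02, -1.0, 0.0], [0.002, -0.001, -1.0]]
ft_force: [-0.0, -0.2, -2.5]
finger_gap: 0.0338
gripper_force: 30.0
shift [ 34.5 299.9  69.1] twist 0.0
```

```bash
python3 -m jog '[{"jaw":0.2,"translation":[2,15,0],"twist":0},{"jaw":0.2,"translation":[5,40,0],"twist":0},{"jaw":0.2,"translation":[9,75,0],"twist":0},{"jaw":0.2,"translation":[13,110,0],"twist":0},{"jaw":0.2,"translation":[17,145,10],"twist":0},{"jaw":0.2,"translation":[21,180,25],"twist":0},{"jaw":0.2,"translation":[25,215,40],"twist":0},{"jaw":0.2,"translation":[29,245,52],"twist":0},{"jaw":0.2,"translation":[32,270,60],"twist":0},{"jaw":0.2,"translation":[34,288,66],"twist":0},{"jaw":0.2,"translation":[34.5,300,69],"twist":0},{"jaw":0.2,"translation":[34.5,300,69],"twist":0}]' 30
python3 - <<'E'
from plant import bot
from h import *
s=bot.get_state(); mv(s,[.586,-.292,.043])
bot_c=bot.read_camera("scene"); np.savez("pics/s5.npz",**bot_c)
E
```

```text
time: 9.45
tcp_pos: [0.585, -0.2935, 0.1183]
orientation: [[1.0, -0.022, -0.002], [-0.022, -1.0, 0.0], [-0.002, -0.0, -1.0]]
ft_force: [-0.5, 0.3, -1.3]
finger_gap: 0.0339
gripper_force: 30.0
shift [ 1.1 -1.5 75.3] twist 0.0
```

```bash
python3 -m jog '[{"jaw":0.2,"translation":[1,-1.5,15],"twist":0},{"jaw":0.2,"translation":[1,-1.5,32],"twist":0},{"jaw":0.2,"translation":[1,-1.5,48],"twist":0},{"jaw":0.2,"translation":[1,-1.5,60],"twist":0},{"jaw":0.2,"translation":[1,-1.5,68],"twist":0},{"jaw":0.2,"translation":[1,-1.5,73],"twist":0},{"jaw":0.2,"translation":[1,-1.5,76],"twist":0},{"jaw":0.2,"translation":[1,-1.5,76],"twist":0}]' 30
python3 -m jog '[{"jaw":0.2,"translation":[0,0,0],"twist":0},{"jaw":0.2,"translation":[0,0,0],"twist":0},{"jaw":0.2,"translation":[3,0,4],"twist":0},{"jaw":0.2,"translation":[6,0,8],"twist":0},{"jaw":0.2,"translation":[9,0,12],"twist":0},{"jaw":0.2,"translation":[11,0,16],"twist":0},{"jaw":0.2,"translation":[13.5,0,20],"twist":0},{"jaw":0.2,"translation":[15.5,0,24],"twist":0},{"jaw":0.2,"translation":[17,0,27],"twist":0},{"jaw":0.2,"translation":[17,0,28],"twist":0},{"jaw":0.2,"translation":[17,0,28],"twist":0}]' 4
```

```text
time: 10.3
tcp_pos: [0.5868, -0.2907, 0.0433]
orientation: [[1.0, -0.02, 0.0], [-0.02, -1.0, -0.0], [0.0, 0.0, -1.0]]
ft_force: [0.7, -0.1, -0.9]
finger_gap: 0.0336
gripper_force: 30.0
time: 11.4
tcp_pos: [0.6033, -0.291, 0.0149]
orientation: [[1.0, -0.02, -0.001], [-0.02, -1.0, 0.0], [-0.001, -0.0, -1.0]]
ft_force: [0.4, 0.2, -0.4]
finger_gap: 0.034
gripper_force: 4.0
```

```bash
python3 -m jog '[{"jaw":0.2,"translation":[0,0,1],"twist":0},{"jaw":0.2,"translation":[0.5,0,2],"twist":0},{"jaw":0.2,"translation":[0.5,0,2],"twist":0},{"jaw":0.2,"translation":[0.5,0,2],"twist":0},{"jaw":0.6,"translation":[0.5,0,2],"twist":0},{"jaw":0.6,"translation":[0.5,0,2],"twist":0},{"jaw":0.6,"translation":[0.5,0,2],"twist":0},{"jaw":0.7,"translation":[0.5,0,-10],"twist":0},{"jaw":0.8,"translation":[0.5,0,-40],"twist":0},{"jaw":0.9,"translation":[0.5,0,-90],"twist":0},{"jaw":1,"translation":[0.5,0,-140],"twist":0},{"jaw":1,"translation":[0.5,0,-190],"twist":0}]' 4
python3 - <<'E'
from plant import bot
from h import *
s=bot.get_state(); print(s["ft_force"]); mv(s,[.46,.01,.26],-.02); mv(s,[.46,.01,.30],-.02)
E
```

```text
time: 12.6
tcp_pos: [0.604, -0.2912, 0.2084]
orientation: [[1.0, -0.02, 0.001], [-0.02, -1.0, -0.001], [0.001, 0.001, -1.0]]
ft_force: [1.2, 0.1, -0.1]
finger_gap: 0.083
gripper_force: 0.0
[ 1.20094975  0.13116538 -0.13441697]
shift [-149.8 -298.3  -51.9] twist 0.0
shift [-149.8 -298.2  -91.9] twist 0.0
```

```bash
python3 -m jog '[{"jaw":1,"translation":[-110,-298,-72],"twist":0},{"jaw":1,"translation":[-110,-298,-72],"twist":0},{"jaw":1,"translation":[-110,-298,-72],"twist":0},{"jaw":1,"translation":[-110,-298,-72],"twist":0},{"jaw":1,"translation":[-110,-298,-72],"twist":0},{"jaw":1,"translation":[-110,-298,-72],"twist":0},{"jaw":1,"translation":[-110,-298,-72],"twist":0},{"jaw":1,"translation":[-110,-298,-72],"twist":0},{"jaw":1,"translation":[-110,-298,-72],"twist":0}]'
python3 - <<'E'
from plant import bot
from h import *
s,c=wrist(bot); print(s["time"],s["tcp_pos"]); np.savez("pics/w6.npz",**c)
sc=bot.read_camera("scene"); np.savez("pics/s6.npz",**sc)
ctr=proj(c,[.519,.0104,.09]); print(ctr); u,v=int(ctr[0])-55,int(ctr[1])-60; print(u,v)
a=cv2.resize(c["img"][v:v+115,u:u+110,::-1],None,fx=5,fy=5,interpolation=cv2.INTER_CUBIC)
b=cv2.resize(sc["img"][215:330,195:340,::-1],None,fx=1.6,fy=1.6,interpolation=cv2.INTER_CUBIC)
o=np.zeros((575,800,3),np.uint8);o[:,:550]=a;o[:b.shape[0],560:560+b.shape[1]]=b;cv2.imwrite("pics/mix6.png",o)
E
```

```text
time: 13.5
tcp_pos: [0.5, 0.0094, 0.2782]
orientation: [[1.0, -0.018, 0.002], [-0.018, -1.0, 0.0], [0.002, -0.0, -1.0]]
ft_force: [-0.3, -0.3, -0.2]
finger_gap: 0.0868
gripper_force: 0.0
13.5 [0.50001514 0.009418   0.27822366]
[321.61055563 168.29099839]
266 108
```

View pics/mix6.png

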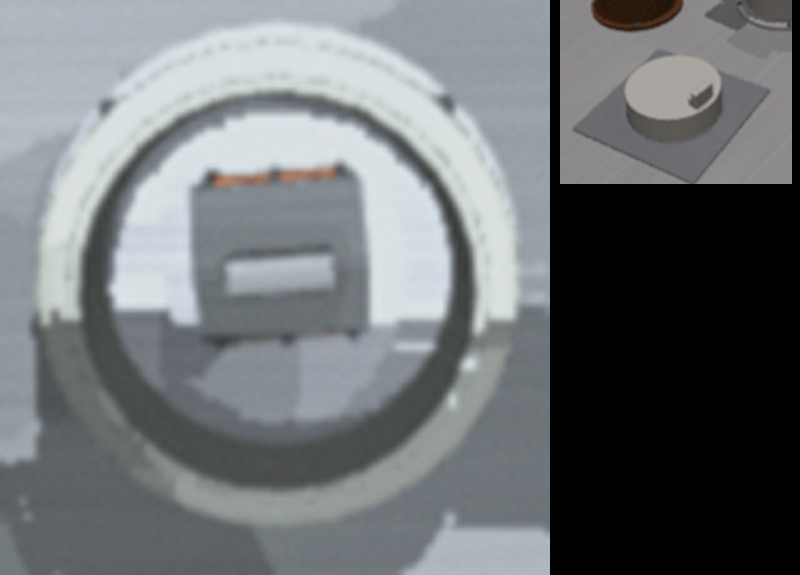

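The last picture shows the lid lying flat on the pad with its tab up (inset). The carrier's grip plate top runs between crop (225,260) and (333,288), with its centre at (280,274) and its long side along tool y. Next I'll compute the grasp and refine the rail from profiles across the bar.

```bash
python3 - <<'E'
from plant import bot
from h import *
c=np.load("pics/w6.npz"); f=lambda u,v:(266+u/5,108+v/5)
L=onplane(c,f(226.5,276.5),.094); R=onplane(c,f(333,271.5),.094); g=onplane(c,f(280,274),.094)
print(L,R,g,np.linalg.norm(L-R)); hd=np.arctan2(*(L-R)[1::-1]); print("carrier y heading",hd)
s=bot.get_state(); 
mv(s,[g[0],g[1],.12],hd); mv(s,[g[0],g[1],.042],hd)
tp=np.load("pics/top0.npz"); im=cv2.GaussianBlur(cv2.cvtColor(tp["img"],cv2.COLOR_RGB2GRAY),(1,1),0)
for u in range(160,240,10):
    v=int(round(226.8+(u-157)*.127)); print(u,v-6,im[v-6:v+9,u])
sc=np.load("pics/scene0.npz"); print([proj(sc,P).round(1) for P in ([.4781,.3913,.12],[.4552,.188,.12],[.4667,.2896,.12])])
E
```

```text
[0.52635078 0.02387233 0.094     ] [ 0.52712684 -0.0042929   0.094     ] [0.52673771 0.00971768 0.094     ] 0.028175913894302906
carrier y heading 1.598343249965066
shift [ 26.6  -1.9 157.2] twist 1.523
shift [ 26.6  -1.9 235.2] twist 1.523
160 221 [109 108 108  74  83 106 107  94  62  49  99 111 111 110 109]
170 222 [113 114 114 100  89 101 110  99  71  47  41  49  88  98 112]
180 224 [119 110 106  92  90 109 102  84 105  84  68  72  74  74 112]
190 225 [107  98  94  83  93 114 107  89  91 100  77  68  69  71 100]
200 226 [107 103  96  82  88 109 107  92  81  94  75  64  68  71  86]
210 228 [ 98  95  81  86 103 108  99  79  93  76  65  67  71  71  99]
220 229 [103  98  86  86 100 117 103  83  93  76  66  67  70  87 102]
230 230 [104  97  93  86  95 118 108  87  87  98  76  69  70  71  98]
[array([392.4, 126.8]), array([351.3, 147.9]), array([372.8, 136.9])]
```

```bash
python3 -m jog '[{"jaw":0.5,"translation":[26.5,-2,100],"twist":1.523},{"jaw":0.5,"translation":[26.5,-2,100],"twist":1.523},{"jaw":0.5,"translation":[26.5,-2,100],"twist":1.523},{"jaw":0.5,"translation":[26.5,-2,100],"twist":1.523},{"jaw":0.5,"translation":[26.5,-2,100],"twist":1.523},{"jaw":0.5,"translation":[26.5,-2,100],"twist":1.523},{"jaw":0.5,"translation":[26.5,-2,100],"twist":1.523},{"jaw":0.5,"translation":[26.5,-2,100],"twist":1.523},{"jaw":0.5,"translation":[26.5,-2,100],"twist":1.523},{"jaw":0.5,"translation":[26.5,-2,100],"twist":1.523},{"jaw":0.5,"translation":[26.5,-2,100],"twist":1.523},{"jaw":0.5,"translation":[26.5,-2,100],"twist":1.523}]' 4
python3 - <<'E'
from plant import bot
from h import *
s,c=wrist(bot); np.savez("pics/w7.npz",**c); mv(s,[.5267,.0097,.042],1.598)
# plate top in this view: expected place and bright blob near it
p=proj(c,[.5267,.0097,.094]); print(p)
g=cv2.cvtColor(c["img"],cv2.COLOR_RGB2GRAY); u,v=p.astype(int)
print(g[v-30:v+34:4,u-28:u+30:4])
E
```

```text
time: 14.8
tcp_pos: [0.5267, 0.0096, 0.1768]
orientation: [[0.029, -1.0, -0.001], [-1.0, -0.029, -0.0], [0.0, 0.001, -1.0]]
ft_force: [-0.6, -0.4, 0.2]
finger_gap: 0.0438
gripper_force: 0.0
shift [-2.000e-01 -1.000e-01  1.348e+02] twist 0.002
[322.5162145  200.36232117]
[[124 142  88  71 137 138 136 143 145 128 125  80  78 179 140]
 [136 143  83  93  95  94  91  90  94  92  94  94  82 144 141]
 [137 141  94  91  93  92  92  92  94  90  94  94  97 136 142]
 [136 139  99  92  94  92  90  80  85  91  93  93  98 141 140]
 [135 138 101  94  94  93  92 103  96  90  94  93  92 139 141]
 [135 139  62  93  91  92  99 109 102  89  93  92  83 171 176]
 [135 138 107  93  92  92 101 109 102  91  93  91  98 172 174]
 [133 136 115  93  92  92 101 110 102  91  91  94  97 171 173]
 [126 130 120  92  91  91  99 110 103  91  94  90 106 163 166]
 [114 126  74  94  89  91  93 107 106  90  97 113 112 151 153]
 [ 95 134 197  85  82  85  87 108 106  88  92 108 115 151 152]
 [ 83 101 155 187 120  83  81  82  81  82  92 107 152 151 122]
 [ 84  86 101 134 226 224 213 179 198 224 151 112 142 115 115]
 [ 84  85  85  89 111 195 220 224 224 222 210 111 115 115  93]
 [ 85  85  88  88  88  87 100 134 136 195 132  99  88  87  87]
 [111  85  88  87  86  86  88  88  87  89  90  87  87  87  88]]
```

The wrist pixels put the plate top centred under the fingers. I'll descend and grip.

```bash
python3 -m jog '[{"jaw":0.5,"translation":[0,0,40],"twist":0},{"jaw":0.5,"translation":[0,0,80],"twist":0},{"jaw":0.5,"translation":[0,0,110],"twist":0},{"jaw":0.5,"translation":[0,0,126],"twist":0},{"jaw":0.5,"translation":[0,0,135],"twist":0},{"jaw":0,"translation":[0,0,135],"twist":0},{"jaw":0,"translation":[0,0,135],"twist":0},{"jaw":0,"translation":[0,0,135],"twist":0},{"jaw":0,"translation":[0,0,135],"twist":0},{"jaw":0,"translation":[0,0,135],"twist":0},{"jaw":0,"translation":[0,0,135],"twist":0},{"jaw":0,"translation":[0,0,135],"twist":0}]' 20
```

```text
time: 16.05
tcp_pos: [0.527, 0.0106, 0.043]
orientation: [[0.028, -1.0, 0.001], [-1.0, -0.028, 0.0], [-0.0, -0.001, -1.0]]
ft_force: [-0.5, 0.4, 3.5]
finger_gap: 0.0098
gripper_force: 19.9
```

```bash
python3 -m jog '[{"jaw":0,"translation":[0,0,-8],"twist":0},{"jaw":0,"translation":[0,0,-25],"twist":0},{"jaw":0,"translation":[0,0,-50],"twist":0},{"jaw":0,"translation":[0,0,-80],"twist":0},{"jaw":0,"translation":[0,0,-110],"twist":0},{"jaw":0,"translation":[0,0,-135],"twist":0},{"jaw":0,"translation":[0,0,-152],"twist":0},{"jaw":0,"translation":[0,0,-160],"twist":0},{"jaw":0,"translation":[0,0,-160],"twist":0}]' 30
python3 - <<'E'
from plant import bot
from h import *
s=bot.get_state(); mv(s,[.4687,.2896,.203],1.458)
E
```

```text
time: 16.95
tcp_pos: [0.5269, 0.0106, 0.2031]
orientation: [[0.028, -1.0, 0.002], [-1.0, -0.028, 0.001], [-0.001, -0.002, -1.0]]
ft_force: [-0.6, -0.2, -1.4]
finger_gap: 0.0094
gripper_force: 29.9
shift [-2.805e+02  5.030e+01  2.000e-01] twist 0.141
```

```bash
python3 -m jog '[{"jaw":0,"translation":[-15,3,0],"twist":0.01},{"jaw":0,"translation":[-40,7,0],"twist":0.02},{"jaw":0,"translation":[-70,12,0],"twist":0.04},{"jaw":0,"translation":[-105,19,0],"twist":0.06},{"jaw":0,"translation":[-140,25,0],"twist":0.08},{"jaw":0,"translation":[-175,31,0],"twist":0.1},{"jaw":0,"translation":[-210,38,0],"twist":0.12},{"jaw":0,"translation":[-240,43,0],"twist":0.13},{"jaw":0,"translation":[-262,47,0],"twist":0.141},{"jaw":0,"translation":[-275,49,0],"twist":0.141},{"jaw":0,"translation":[-280,50,0],"twist":0.141},{"jaw":0,"translation":[-280,50,0],"twist":0.141}]' 30
python3 - <<'E'
from plant import bot
from h import *
s,c=wrist(bot); np.savez("pics/w8.npz",**c); mv(s,[.4687,.2896,.203],1.458)
print([proj(c,[.4687+t*np.cos(1.458),.2896+t*np.sin(1.458),.12]).round(1) for t in (-.095,-.06,-.03)])
g=cv2.cvtColor(c["img"],cv2.COLOR_RGB2GRAY)
for t in (-.09,-.08,-.07,-.06,-.05,-.04):
    p=proj(c,[.4687+t*np.cos(1.458),.2896+t*np.sin(1.458),.12]).round().astype(int); print(p,g[p[1],p[0]-14:p[0]+15])
E
```

```text
time: 18.15
tcp_pos: [0.4685, 0.2887, 0.2015]
orientation: [[-0.112, -0.994, -0.001], [-0.994, 0.112, -0.001], [0.001, 0.001, -1.0]]
ft_force: [0.3, -0.2, -1.8]
finger_gap: 0.0097
gripper_force: 29.9
shift [-0.9 -0.1 -1.5] twist 0.0
[array([322.3, 100.9]), array([322.4, 140. ]), array([322.4, 171.5])]
[322 107] [232 230 232 230 231 232 231 206 139 138 166 188 204 222 234 232 215 198
 185 165 135 113 138 154 153 150 179 235 242]
[322 118] [241 236 234 234 234 234 235 230 184 152 161 182 204 222 235 232 217 198
 184 166 142 124 145 152 150 178 235 242 241]
[322 129] [241 238 235 236 236 235 236 232 204 160 163 182 200 222 234 235 218 200
 186 165 139 119 141 151 151 181 236 244 243]
[322 140] [183 180 179 184 187 187 186 181 161 146 160 181 200 219 234 236 218 199
 183 167 139 106 105 108 111 130 162 140 124]
[322 151] [110 110 107 107 108 112 112 108 102 120 143 162 176 194 200 158 128 116
 104  93  87  90 110 126 128 133 137 136 135]
[322 161] [110 110 110 107 106 107 112 112 108  91  89  99 107 110 112 112 111 108
 103  96  88  91 106 115 113 110 111 112 112]
```

The bar is centred within 1 px of the prediction, so I'll lower.

```bash
python3 -m jog '[{"jaw":0,"translation":[0,0,12],"twist":0},{"jaw":0,"translation":[0,0,30],"twist":0},{"jaw":0,"translation":[0,0,48],"twist":0},{"jaw":0,"translation":[0,0,64],"twist":0},{"jaw":0,"translation":[0,0,77],"twist":0},{"jaw":0,"translation":[0,0,86],"twist":0},{"jaw":0,"translation":[0,0,92],"twist":0},{"jaw":0,"translation":[0,0,96],"twist":0},{"jaw":0,"translation":[0,0,98],"twist":0},{"jaw":0,"translation":[0,0,98],"twist":0}]' 30
```

```text
time: 19.2
tcp_pos: [0.4689, 0.289, 0.1047]
orientation: [[-0.113, -0.994, 0.0], [-0.994, 0.113, 0.0], [-0.0, -0.0, -1.0]]
ft_force: [-0.3, -0.6, -1.3]
finger_gap: 0.0097
gripper_force: 29.9
```

```bash
python3 -m jog '[{"jaw":0,"translation":[0,0,1],"twist":0},{"jaw":0,"translation":[0,0,2],"twist":0},{"jaw":0,"translation":[0,0,3],"twist":0},{"jaw":0,"translation":[0,0,3.5],"twist":0},{"jaw":0,"translation":[0,0,3.5],"twist":0}]' 20
```

```text
time: 19.7
tcp_pos: [0.4694, 0.2891, 0.1043]
orientation: [[-0.111, -0.994, 0.003], [-0.994, 0.111, 0.001], [-0.001, -0.002, -1.0]]
ft_force: [-4.5, -2.7, 13.7]
finger_gap: 0.0101
gripper_force: 20.2
```

It's seated on one flank of the roof (13.7 N up, −4.5 N in x). I'll ease it sideways and lower a little more.

```bash
python3 -m jog '[{"jaw":0,"translation":[0,0,-3],"twist":0},{"jaw":0,"translation":[0,1.5,-3],"twist":0},{"jaw":0,"translation":[0,2.5,-3],"twist":0},{"jaw":0,"translation":[0,2.5,-2],"twist":0},{"jaw":0,"translation":[0,2.5,-1],"twist":0},{"jaw":0,"translation":[0,2.5,-1],"twist":0}]' 20
```

```text
time: 20.3
tcp_pos: [0.4683, 0.29, 0.1038]
orientation: [[-0.112, -0.994, 0.004], [-0.994, 0.112, 0.002], [-0.002, -0.004, -1.0]]
ft_force: [2.3, -2.1, 8.0]
finger_gap: 0.0096
gripper_force: 20.0
```

The sideways force has changed sign, so the bar centre is bracketed. I'll centre the carrier, unload and release.

```bash
python3 -m jog '[{"jaw":0,"translation":[0,-0.8,-0.5],"twist":0},{"jaw":0,"translation":[0,-0.8,-1],"twist":0},{"jaw":0,"translation":[0,-0.8,-1],"twist":0},{"jaw":0,"translation":[0,-0.8,-1],"twist":0}]' 4
python3 -m jog '[{"jaw":0.25,"translation":[0,0,0],"twist":0},{"jaw":0.35,"translation":[0,0,0],"twist":0},{"jaw":0.45,"translation":[0,0,0],"twist":0},{"jaw":0.45,"translation":[0,0,0],"twist":0},{"jaw":0.45,"translation":[0,0,-5],"twist":0},{"jaw":0.45,"translation":[0,0,-20],"twist":0},{"jaw":0.45,"translation":[0,0,-50],"twist":0},{"jaw":0.45,"translation":[0,0,-90],"twist":0},{"jaw":0.45,"translation":[0,0,-120],"twist":0},{"jaw":0.45,"translation":[0,0,-120],"twist":0}]'
python3 - <<'E'
from plant import bot
from h import *
s,c=wrist(bot); print(s["time"]); np.savez("pics/w9.npz",**c); sc=bot.read_camera("scene"); np.savez("pics/s9.npz",**sc); np.savez("pics/t9.npz",**bot.read_camera("top"))
m=np.array([.4687,.2896]); d=np.array([np.cos(1.458),np.sin(1.458)])
# grip plate top (z~.151) in the wrist view: profile across, at several places along
g=cv2.cvtColor(c["img"],cv2.COLOR_RGB2GRAY)
for t in (-.035,-.02,-.01,0,.01,.02):
    p=proj(c,[*(m+t*d),.151]).round().astype(int); print(t,p,g[p[1],p[0]-30:p[0]+31:2])
E
```

```text
time: 20.7
tcp_pos: [0.4681, 0.29, 0.1036]
orientation: [[-0.112, -0.994, 0.002], [-0.994, 0.112, 0.002], [-0.002, -0.002, -1.0]]
ft_force: [2.1, 0.3, 4.8]
finger_gap: 0.0101
gripper_force: 4.0
time: 21.7
tcp_pos: [0.4694, 0.2909, 0.2284]
orientation: [[-0.112, -0.994, 0.008], [-0.994, 0.112, 0.007], [-0.008, -0.008, -1.0]]
ft_force: [-0.1, -0.6, 0.4]
finger_gap: 0.039
gripper_force: 0.0
21.7
-0.035 [324 164] [111 113 112 113 111 113 103 101 110 111 112 109 112  91 109 113 111  99
  93 113 114 111 113 100  99 111 113 112 113 112 113]
-0.02 [324 179] [111 110 114 112 112  97  98 100  97 100  99  97  98  98 100 100  92  97
  99  96  98  98  98  96  98  96 105 111 114 112 114]
-0.01 [324 190] [140 136 170 205 107  83  99  98  94 100  99 100  97 101 116 114 113 117
  96  97  97  97  99  99 100  95  73 107 112 114 113]
0 [324 200] [214 201 196 202 196 110  99 101  95  98  98  98  98 101 116 114 112 116
  91  96  97  97  98  97  99 101 165 178 178 187 183]
0.01 [324 209] [202 200 198 197 183 141  87  92  85  87  90  87  86  90 111 113 111 114
  88  88  86  87  87  88  89 107 168 175 174 178 180]
0.02 [324 219] [201 200 198 196 197 204 197 195 198 180 172 175 168 133 140 178 168 146
 111 122 182 208 204 205 204 196 179 173 177 177 182]
```

The wrist pixels show the plate and roof symmetric about the bar (plate columns 14–17, roof 6–25 in the profile), so the carrier hangs level and in line. I'll hand in.

```bash
python3 -c "
from plant import bot
print(bot.sign_off())"
```

```text
the job is handed in; nothing more can be done
None
```

I handed the job in at 21.7 s: the lid lies flat, tab up, on the grey pad, and the carrier hangs level astride the rail with both released; hand-in gave no pass or fail, and I did not re-measure the jar, beaker and gauge, though no move went near them.

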